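Stack the matching deep-well plate

TASK

Stack the loose green plate on the white plate in the metal nest, with its two cut corners over the white plate's two cut corners, and set it down gently (do not drop it) until its skirt sits fully home and level all round. Let go of it, and leave the square-cornered blue plate and the amber flask where they stand.

Things in the scene. Friction and masses are not known exactly. Their poses are not given: they have to be found in the camera images.
- green_plate_mid (a point): Centre, half-way up (22 mm), of the loose upright green well plate, 0.14 kg. Body 100 (own x) x 58 (y) x 36 mm, upright sides, 8 mm sloping lip on top: 44 mm in all. The two corners at its +x short end are cut at 45 degrees (18 mm legs), the others square. Underneath, a 3 mm skirt round a 10 mm deep cavity. z up. Grip the 58 mm sides in their upper half: fingers then clear the plate below.
- lower_plate (a point): Centre, half-way up, of the like-shaped white plate, cut corners at its +x end, fixed in a 132 x 90 x 8 mm aluminium nest; this point is 30 mm above the bench. The green skirt drops over its lip, whose slopes guide the last 8 mm and take up 8 mm of sideways error (3 mm play when home). Home: green centre 36 mm straight above this point, x axes pointing the same way. z up.
- blue_plate_mid (a point): Centre, half-way up, of a loose blue plate of the same length, width and height but with four square corners: a bystander, to be left alone.
- flask_mid (a point): Point on the axis, 70 mm above the bench, of a stoppered amber glass flask standing at the far side, 144 mm high, 74 mm wide at the belly: a bystander, to be left alone.

How it is judged (in metres and radians):
On the way:
1. the green plate is lowered, still held, onto or just above the white plate (within 12 mm of fully home in height, 15 mm sideways) (z of green_plate_mid in the frame of lower_plate below 0.048 m and horizontal distance between green_plate_mid and lower_plate below 0.015 m and contact force between the fingers and green_plate above 0.5 N), for 0.05 s.
At the end, for the whole second after the job is handed in: The green plate is at rest, level (within 3.5 degrees), on the white plate, its centre 36 mm (within 3 mm) above the white plate's centre and within 10 mm of it sideways, long sides parallel within 10 degrees; the shape lets it down that far only with cut corners over cut corners (z of green_plate_mid in the frame of lower_plate between 0.033 and 0.039 m and horizontal distance between green_plate_mid and lower_plate below 0.01 m and angle between the x axis of green_plate_mid and the x axis of lower_plate, either way round below 0.175 rad and angle between green_plate_mid's own z axis and vertical below 0.06 rad and linear speed of green_plate below 0.02 m/s); the robot touches nothing.
It fails at once if the blue plate is moved by more than 30 mm (distance of blue_plate_mid from where it was at the start of the episode above 0.03 m).
It fails at once if the amber flask is moved by more than 30 mm or tipped over (distance of flask_mid from where it was at the start of the episode above 0.03 m).
It also fails if it takes over 35 s, if anything falls off the work surface, if the arm or the gripper's body presses on something with over 40 N, if the wrist force passes 120 N, or if a joint passes its speed limit or range.

ROBOT

A 6-joint arm with a two-finger parallel gripper is mounted at the origin on the work surface. World frame = base frame: x ahead of the robot, y to its left, z up, the work surface at z = 0. Lengths are in m, angles in degrees, forces in N, time in s.
With the tool pointing down it reaches from about 0.4 to 0.825 m from the base axis. Payload 7 kg.
Tool frame: the origin (TCP) lies between the finger pads; the fingertips stand 19 mm ahead of it and the grasp point (between the pads) is the TCP; z points along the fingers, y is the line along which they close (so a half turn about z gives the same grasp; the last joint's range is limited). The gripper opens to 88 mm and grips with 3 to 60 N. Pads are 19 mm wide; open, the fingers measure 130 mm over their backs; the gripper's body (78 mm by 193 mm) begins 47 mm behind the grasp point.
Start: joints at [90.533, 20.546, 0.682, 0, -70.136, -16.507], TCP at [0.186, 0.649, 0.246] pointing down, gripper open.
Joint ranges: [-176.03, 176.03], [-82.01, 121.73], [-58.28, 71.71], [-173.87, 95.51], [-174.79, -0.11], [-173.66, 173.66]. Speed limits (degrees/s): [136.94, 136.94, 172.46, 180, 180, 180].

INTERFACE

Orientations are given as [roll, pitch, yaw] about the fixed x, y, z axes, in that order (R = Rz(yaw) Ry(pitch) Rx(roll)).
In Python, from plant import get_obs, snapshot, close_job, spot_in, spot_point gives the robot as it stands.
- The arm moves only by the tool play_rows, never from a script. Its argument "plan" is a list of rows, each a list of 6 numbers: the shift along the tool's x, y, z in cm, then the turn, a rotation vector about the tool's x, y, z in degrees. A call has 1 to 20 rows; each row shifts and turns the commanded pose from where the row before left it, along the tool's axes as they then stand; what a row does not reach is not made up. A row lasts 1/12 s, in which the tool goes at most 41.7 mm and 7.16 degrees, less where a joint would pass 70% of its speed; a pose out of reach is approached as far as the arm can. A call is refused whole if a number of a shift passes 4.17 or a number of a turn 7.16, either way. A call with a gripper value outside its range is refused whole. "grip" is the finger opening in cm, from 0 to 8.76, set as the call begins (left out, the last holds). The fingers move at their own pace and stop on an object; the grip force is fixed at half the most. Time passes only in rows, so rows that do not move let the fingers close. It gives the time, the measured TCP pose, the force, the opening and the grip force at its end, in the units of the state.
- get_obs(): the state, without advancing time (a new reading comes with each control period).
- snapshot(name): name is "scene" or "side" or "wrist"; returns a dict with "frame" (384x512x3 uint8, red, green, blue), "fx", "fy", "cx", "cy" (pixels), "position" and "attitude" of the camera in the world. Camera axes: x right, y down, z forward; pixel columns grow to the right and rows downward; lengths in m; the calibration is good to about 2 mm. A picture is of the moment at which its call begins. There is no depth.
- close_job(): hands the job in; it is judged then, once.
Trained networks look in the newest picture that a camera, given by its name, has taken for a name from the list of things; names that differ only in an ending like _2 or _b are one class to them, and where a whole thing is asked for, a point or a joint stands for the part that bears it (a point fixed in the world has none). Each returns a list of dicts, best first, with "score" (0 to 1); they miss things now and then, are a little off and sometimes report something else, mostly with a low value. They report only what shows in the picture. A call takes as long as a camera call.
- spot_in(camera, thing): "position" ([x, y, z] in m, in world coordinates, good to about 4 mm: the middle of the surface that is visible of it).
- spot_point(camera, thing): "position" ([x, y, z] in m, in world coordinates, good to about 4 mm: a listed point, or the origin of a listed thing).
The state is a dict: "clock": time; "joint_pos": joint angles; "qvel": joint speeds; "tau": joint torques, N m; "tool_pos": TCP position; "orientation": TCP orientation; "force": force on the tool from outside, world axes, zero at the start; "moment": the same for the moment, N m; "opening": finger opening in m; "gripper_force": force on a finger pad.
Only numpy, scipy, OpenCV 4.12 (cv2) and the standard library are available. Lean on these libraries where they do the work, as an engineer would, in place of code of your own. Each camera call takes 0.05 s, during which the arm holds its last target. There are 200 camera calls.

## Working session

There is one attempt and no reset: what is moved stays moved. The work goes in short steps, Python scripts to look and compute and a tool call to move; the robot and the scene stay as the last step left them, time stands still between calls to the robot, and variables do not carry over. Pictures are saved under pics/ and viewed, at most 10 in all, crops included, and the job is handed in when it is done.

Besides the shell and the picture viewer there is one more tool, called after "Call:" as name([rows], argument=value, ...), one row to a line, values as JSON. play_rows: Moves the arm, as the interface text tells. Its arguments: {"type":"object","properties":{"plan":{"type":"array","items":{"type":"array","items":{"type":"number"}}},"grip":{"type":"number"}},"required":["plan"]}

```bash
mkdir -p pics
python3 - <<'E'
from plant import *
import cv2
print(get_obs())
for c in ("scene","side"):
    s=snapshot(c); cv2.imwrite(f"pics/{c}0.png",s["frame"][:,:,::-1]); print(c,s["fx"],s["fy"],s["cx"],s["cy"],s["position"],s["attitude"])
    for t in ("green_plate_mid","lower_plate","blue_plate_mid","flask_mid"):
        print(t,[(r["position"],r["score"]) for r in spot_point(c,t)])
E
```

```text
{'clock': 0.0, 'joint_pos': array([ 9.05326302e+01,  2.05922963e+01,  6.33441436e-01, -2.05663503e-02,
       -7.01355626e+01, -1.65078789e+01]), 'qvel': array([-0.0646043 , -0.02745367,  0.03550024,  0.12421372,  0.05354416,
       -0.05965182]), 'tau': array([-2.31169741e-05, -5.82719135e+01,  2.93046659e+01,  6.99694633e+00,
        6.94145914e-03, -1.62413630e-04]), 'tool_pos': array([0.18565846, 0.64848622, 0.24460901]), 'orientation': array([ 1.79903980e+02, -8.29449303e-03, -1.59822461e+01]), 'force': array([-0.1239603 , -0.13283736,  0.4913662 ]), 'moment': array([0.03638383, 0.000921  , 0.01937037]), 'gripper_force': 0.0, 'opening': 0.08756960524540874}
scene 443.6494860978307 443.6494860978307 267.140633071581 192.49681351505635 [0.9732656  0.54852291 0.8034703 ] [-138.20539549   -0.99967747  145.70418918]
green_plate_mid [([0.5215, 0.032, 0.021], 0.7)]
lower_plate [([0.4942, -0.2382, 0.0301], 0.79)]
blue_plate_mid [([0.493, 0.2629, 0.0241], 0.78)]
flask_mid []
side 367.65205700569845 367.65205700569845 255.3141907512735 189.35016839150572 [ 0.23058485 -0.43456044  0.62635785] [-130.79266732    1.00246072  -41.89980693]
green_plate_mid [([0.5178, 0.0319, 0.0203], 0.72)]
lower_plate [([0.4905, -0.2365, 0.0282], 0.78)]
blue_plate_mid [([0.4947, 0.2635, 0.0197], 0.87)]
flask_mid [([0.7671, -0.0315, 0.0706], 0.73)]
```

View pics/scene0.png

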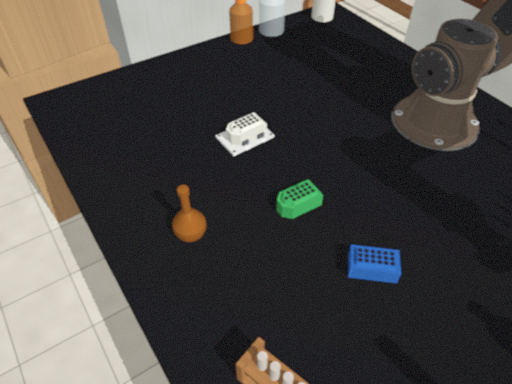

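View pics/side0.png

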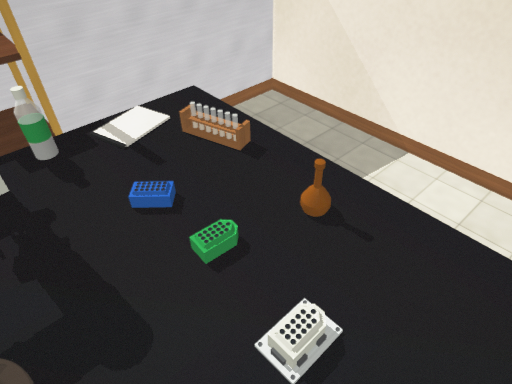

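The white plate is at about (245,128) in the scene view and (300,335) in the side view. Green is at (299,199) / (215,240), blue at (375,264) / (152,194), the flask at (188,220) / (316,195). Next I fit the yaw from the silhouettes.

```bash
cat > h.py <<'E'
import numpy as np, cv2
from scipy.spatial.transform import Rotation as R
from scipy.optimize import minimize
from plant import *
def proj(s,P):
    M=R.from_euler('xyz',s["attitude"],degrees=True).as_matrix()
    p=(np.asarray(P)-s["position"])@M
    return np.c_[s["fx"]*p[:,0]/p[:,2]+s["cx"], s["fy"]*p[:,1]/p[:,2]+s["cy"]]
def foot(a,b,c): return [(a-c,b),(-a,b),(-a,-b),(a-c,-b),(a,-b+c),(a,b-c)]
def pts(x,y,yaw,z0):
    c,s=np.cos(yaw),np.sin(yaw)
    L=[(u,v,z0) for u,v in foot(.05,.029,.018)]+[(u,v,z0+.036) for u,v in foot(.05,.029,.018)]+[(u,v,z0+.044) for u,v in foot(.044,.023,.016)]
    return np.array([(x+c*u-s*v,y+s*u+c*v,z) for u,v,z in L])
def mask(s,kind):
    h=cv2.cvtColor(s["frame"],cv2.COLOR_RGB2HSV)
    return cv2.inRange(h,(50,100,40),(75,255,255)) if kind=="g" else cv2.inRange(h,(0,0,90),(180,60,255))
def cost(p,ims,z0):
    t=0
    for s,m in ims:
        im=np.zeros(m.shape,np.uint8)
        q=cv2.convexHull((proj(s,pts(*p,z0))*16).astype(np.int32))
        cv2.fillConvexPoly(im,q,255,cv2.LINE_AA,4)
        t+=np.abs(im.astype(float)-m).sum()/max(m.astype(float).sum(),1)
    return t
def fit(ims,xy,z0):
    best=None
    for a in np.radians(np.arange(0,360,30)):
        r=minimize(cost,[*xy,a],(ims,z0),method="Nelder-Mead",options=dict(initial_simplex=np.array([[*xy,a],[xy[0]+.01,xy[1],a],[xy[0],xy[1]+.01,a],[*xy,a+.3]]),xatol=1e-4,fatol=1e-4))
        if best is None or r.fun<best.fun: best=r
    return best.x[:2],np.degrees(best.x[2]),best.fun
E
python3 - <<'E'
from h import *
S={c:snapshot(c) for c in("scene","side")}
def biggest(m,s,p):
    u=proj(s,[p])[0]; k=np.zeros_like(m); cv2.circle(k,tuple(int(v) for v in u),45,255,-1); m=m&k
    return cv2.morphologyEx(m,cv2.MORPH_CLOSE,np.ones((7,7)))
ims=[(s,biggest(mask(s,"g"),s,(.52,.032,.02))) for s in S.values()]
print([m.sum()/255 for _,m in ims],fit(ims,(.52,.032),0))
f=[]
for c,p in(("scene",(.492,-.237,.03)),("side",(.492,-.237,.03)),("side",(.52,.032,.02))):
    u=proj(S[c],[p])[0].astype(int); I=S[c]["frame"][u[1]-45:u[1]+45,u[0]-45:u[0]+45,::-1]
    f.append(cv2.resize(I,(260,260),interpolation=cv2.INTER_CUBIC))
cv2.imwrite("pics/crop1.png",np.hstack(f))
E
```

```text
[np.float64(1355.0), np.float64(1469.0)] (array([0.52012205, 0.03274227]), np.float64(356.7494779585661), np.float64(0.08381037350596948))
```

View pics/crop1.png

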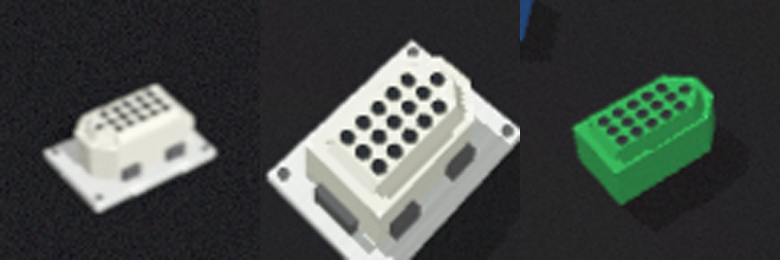

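```bash
cat >> h.py <<'E'
def nest(x,y,yaw):
    c,s=np.cos(yaw),np.sin(yaw)
    return np.array([(x+c*u-s*v,y+s*u+c*v,z) for u in(-.066,.066) for v in(-.045,.045) for z in(0,.008)])
def costw(p,ims):
    t=0
    for s,m in ims:
        im=np.zeros(m.shape,np.uint8)
        for P in(pts(*p,.008),nest(*p)):
            cv2.fillConvexPoly(im,cv2.convexHull((proj(s,P)*16).astype(np.int32)),255,cv2.LINE_AA,4)
        t+=np.abs(im.astype(float)-m).sum()/m.astype(float).sum()
    return t
def near(m,s,p,r):
    u=proj(s,[p])[0]; k=np.zeros_like(m); cv2.circle(k,tuple(int(v) for v in u),r,255,-1)
    return cv2.morphologyEx(m&k,cv2.MORPH_CLOSE,np.ones((11,11)))
E
python3 - <<'E'
from h import *
ims=[]
for c in("scene","side"):
    s=snapshot(c); ims.append((s,near(mask(s,"w"),s,(.492,-.237,.03),70)))
for a in(-.3,0,.3,3.1):
  x,y=.492,-.237
  r=minimize(costw,[x,y,a],(ims,),method="Nelder-Mead",options=dict(initial_simplex=np.array([[x,y,a],[x+.01,y,a],[x,y+.01,a],[x,y,a+.2]]),xatol=1e-4,fatol=1e-4))
  print(r.x[:2],np.degrees(r.x[2]),r.fun)
E
```

```text
[ 0.49308914 -0.23937616] 1.6891419441889457 0.06877747764769582
[ 0.49322125 -0.23943289] 1.8042713604545788 0.06894186342327274
[ 0.49294535 -0.23944083] 1.7368497044024016 0.06896427172902381
[ 0.49272845 -0.23947217] 181.87677821113652 0.10173097718347833
```

Call:
play_rows([
  [0,0,0,0,0,-6.35],
  [0,0,0,0,0,-6.35],
  [2.05,3.31,0,0,0,0],
  [2.05,3.31,0,0,0,0],
  [2.05,3.31,0,0,0,0],
  [2.05,3.31,0,0,0,0],
  [2.05,3.31,0,0,0,0],
  [2.05,3.31,0,0,0,0],
  [2.05,3.31,0,0,0,0],
  [2.05,3.31,0,0,0,0],
  [2.05,3.31,0,0,0,0],
  [2.05,3.31,0,0,0,0],
  [2.05,3.31,0,0,0,0],
  [2.05,3.31,0,0,0,0],
  [2.05,3.31,0,0,0,0],
  [2.05,3.31,0,0,0,0],
  [2.05,3.31,0,0,0,0],
  [2.05,3.31,0,0,0,0],
  [2.05,3.31,0,0,0,0],
  [2.05,3.31,0,0,0,0],
], grip=8.76)

```text
clock: 2.37
tool_pos: [0.5208, 0.0311, 0.246]
orientation: [-180.0, -0.1, -3.3]
force: [0.4, 0.6, -0.1]
opening: 0.087
gripper_force: 0.0
```

```bash
cat >> h.py <<'E'
def delta(goal,yaw):
    o=get_obs(); T=R.from_euler('xyz',o["orientation"],degrees=True)
    G=R.from_euler('xyz',[180,0,yaw],degrees=True)
    print("t",o["clock"],"tcp",o["tool_pos"].round(4),o["orientation"].round(2),"j",o["joint_pos"].round(0),"F",o["force"].round(1),o["opening"])
    print("rot (tool)",(T.inv()*G).as_rotvec(degrees=True).round(2),"shift cm in goal axes",(G.inv().apply(np.array(goal)-o["tool_pos"])*100).round(2))
E
python3 - <<'E'
from h import *
s=snapshot("wrist"); cv2.imwrite("pics/wrist1.png",s["frame"][:,:,::-1])
m=cv2.morphologyEx(mask(s,"g"),cv2.MORPH_CLOSE,np.ones((15,15))); print(m.sum()/255)
ims=[(s,m)]
xy,yaw,f=fit(ims,(.52,.033),0); print(xy,yaw,f)
print(spot_point("wrist","green_plate_mid"))
delta([.52,.0327,.03],-3.3)
E
```

```text
5064.0
[0.51822279 0.03183524] -3.3354557680144623 0.10099588018461729
[{'position': [0.5183, 0.0294, 0.0243], 'score': 0.81}]
t 2.4667 tcp [0.5217 0.0288 0.2453] [ 1.7994e+02  1.0000e-02 -3.5700e+00] j [ 25.   6. -18.   0. -65.  62.] F [-0.8 -0.5 -0.7] 0.08782483342148038
rot (tool) [ 0.06  0.01 -0.27] shift cm in goal axes [-0.19 -0.38 21.53]
```

View pics/wrist1.png

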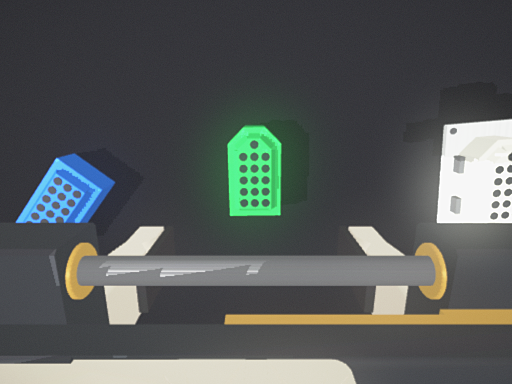

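The green plate sits at (254,170), with its cut end up, which is +x. The fits agree on about (0.519, 0.032), yaw -3.3°. Now I descend.

Call:
play_rows([
  [-0.2,-0.3,2.5,0,0,0],
  [0,0,2.5,0,0,0],
  [0,0,2.5,0,0,0],
  [0,0,2.5,0,0,0],
  [0,0,2.5,0,0,0],
  [0,0,2.0,0,0,0],
  [0,0,1.0,0,0,0],
  [0,0,0,0,0,0],
  [0,0,0,0,0,0],
])

```text
clock: 3.22
tool_pos: [0.5185, 0.0363, 0.0909]
orientation: [180.0, 0.0, -3.2]
force: [0.6, 0.2, 1.1]
opening: 0.0877
gripper_force: 0.0
```

Run:
```python
from h import *
delta([.519,.032,.03],-3.3)
```

```text
t 3.2167 tcp [0.5185 0.0363 0.0909] [ 1.7998e+02  1.0000e-02 -3.2400e+00] j [ 26.  15. -30.   0. -45.  61.] F [0.6 0.2 1.1] 0.08765195414523247
rot (tool) [0.02 0.01 0.06] shift cm in goal axes [0.07 0.43 6.09]
```

Call:
play_rows([
  [0.05,0.4,0.6,0,0,0],
  [0,0,1.2,0,0,0],
  [0,0,1.5,0,0,0],
  [0,0,1.2,0,0,0],
  [0,0,1.0,0,0,0],
  [0,0,0.55,0,0,0],
  [0,0,0,0,0,0],
  [0,0,0,0,0,0],
])

```text
clock: 3.88
tool_pos: [0.5189, 0.0321, 0.0304]
orientation: [-180.0, -0.0, -3.3]
force: [0.4, 0.4, 0.3]
opening: 0.088
gripper_force: 0.0
```

Run:
```python
from h import *
delta([.519,.032,.03],-3.3)
```

```text
t 3.8833 tcp [0.5189 0.0321 0.0304] [-1.80e+02 -2.00e-02 -3.27e+00] j [ 25.  20. -33.   0. -36.  62.] F [0.4 0.4 0.3] 0.08796433484818722
rot (tool) [-0.   -0.02  0.03] shift cm in goal axes [0.01 0.01 0.04]
```

Call:
play_rows([
  [0,0,0,0,0,0],
  [0,0,0,0,0,0],
  [0,0,0,0,0,0],
  [0,0,0,0,0,0],
  [0,0,0,0,0,0],
  [0,0,0,0,0,0],
  [0,0,0,0,0,0],
  [0,0,0,0,0,0],
  [0,0,0,0,0,0],
  [0,0,0,0,0,0],
], grip=5.0)

```text
clock: 4.72
tool_pos: [0.5188, 0.0322, 0.0303]
orientation: [-180.0, -0.0, -3.3]
force: [-0.4, 1.4, 4.9]
opening: 0.0577
gripper_force: 30.0
```

Call:
play_rows([
  [0,0,-0.5,0,0,0],
  [0,0,-1.0,0,0,0],
  [0,0,-1.5,0,0,0],
  [0,0,-2,0,0,0],
  [0,0,-2,0,0,0],
  [0,0,-2,0,0,0],
  [0,0,-1.5,0,0,0],
  [0,0,-1,0,0,0],
  [0,0,-0.5,0,0,0],
  [0,0,0,0,0,0],
])

```text
clock: 5.55
tool_pos: [0.5189, 0.0322, 0.1511]
orientation: [-180.0, -0.1, -3.3]
force: [0.0, 0.6, -2.1]
opening: 0.0582
gripper_force: 30.0
```

Run:
```python
from h import *
delta([.493,-.2394,.15],1.7)
ims=[]
for c in("scene","side"):
    s=snapshot(c); ims.append((s,near(mask(s,"g"),s,(.52,.032,.14),60)))
for z in(.112,.117,.122,.127): print(z,fit(ims,(.519,.032),z))
```

```text
t 5.55 tcp [0.5189 0.0322 0.1511] [-1.7996e+02 -8.0000e-02 -3.2800e+00] j [ 25.  11. -26.   0. -53.  62.] F [ 0.   0.6 -2.1] 0.05821882723102055
rot (tool) [-0.04 -0.08 -4.98] shift cm in goal axes [-3.39 27.07  0.11]
0.112 (array([0.51823835, 0.03151282]), np.float64(-12.9180649650184), np.float64(2.1210436649867517))
0.117 (array([0.52032191, 0.03110761]), np.float64(-3.028524046215097), np.float64(2.0475534075296937))
0.122 (array([0.52095494, 0.03145514]), np.float64(1.961723728437835), np.float64(2.1178274136445534))
0.127 (array([0.52204669, 0.03189678]), np.float64(10.124060328648739), np.float64(2.3092053047523704))
```

Call:
play_rows([
  [0,0,0,0,0,-2.5],
  [0,0,0,0,0,-2.48],
  [-0.1,1,0,0,0,0],
  [-0.25,2,0,0,0,0],
  [-0.37,3,0,0,0,0],
  [-0.37,3,0,0,0,0],
  [-0.37,3,0,0,0,0],
  [-0.37,3,0,0,0,0],
  [-0.37,3,0,0,0,0],
  [-0.37,3,0,0,0,0],
  [-0.37,3,0,0,0,0],
  [-0.25,2,0,0,0,0],
  [-0.15,1.05,0,0,0,0],
  [0,0,0,0,0,0],
  [0,0,0,0,0,0],
])

```text
clock: 6.9
tool_pos: [0.4925, -0.2397, 0.1492]
orientation: [-180.0, 0.1, 1.6]
force: [1.1, 0.4, -2.1]
opening: 0.0578
gripper_force: 30.0
```

Run:
```python
from h import *
delta([.493,-.2394,.1],1.7)
for c in("wrist","side","scene"):
    s=snapshot(c)
    for t in("green_plate_mid","lower_plate"): print(c,t,spot_point(c,t))
    if c!="scene": cv2.imwrite(f"pics/{c}2.png",s["frame"][:,:,::-1])
```

```text
t 6.9 tcp [ 0.4925 -0.2397  0.1492] [-1.7998e+02  9.0000e-02  1.5800e+00] j [ -5.  14. -23.  -0. -54.  97.] F [ 1.1  0.4 -2.1] 0.05780598721549175
rot (tool) [-0.02  0.09 -0.12] shift cm in goal axes [ 0.05 -0.02  4.92]
wrist green_plate_mid [{'position': [0.4945, -0.2416, 0.1459], 'score': 0.72}]
wrist lower_plate []
side green_plate_mid [{'position': [0.4947, -0.2402, 0.1415], 'score': 0.86}]
side lower_plate [{'position': [0.4922, -0.2402, 0.0318], 'score': 0.8}]
scene green_plate_mid [{'position': [0.4915, -0.2392, 0.1403], 'score': 0.9}]
scene lower_plate [{'position': [0.4913, -0.2378, 0.0289], 'score': 0.69}]
```

View pics/wrist2.png

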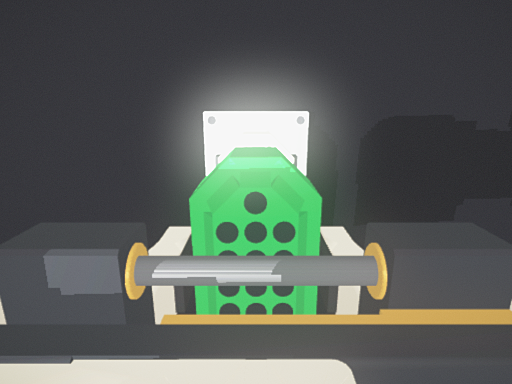

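View pics/side2.png

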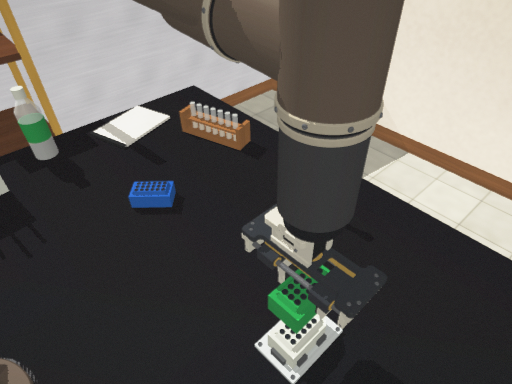

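The green plate (190–321 px) is centred over the nest (204–309 px), and the cut ends point the same way. Lowering it now.

Call:
play_rows([
  [0,0,0.6,0,0,0],
  [0,0,1.2,0,0,0],
  [0,0,1.5,0,0,0],
  [0,0,1.2,0,0,0],
  [0,0,0.8,0,0,0],
  [0,0,0.5,0,0,0],
  [0,0,0.3,0,0,0],
  [0,0,0.2,0,0,0],
  [0,0,0.2,0,0,0],
  [0,0,0,0,0,0],
])

```text
clock: 8.18
tool_pos: [0.4934, -0.2393, 0.0851]
orientation: [180.0, -0.0, 1.7]
force: [-0.1, -1.0, -2.4]
opening: 0.0577
gripper_force: 30.0
```

Call:
play_rows([
  [0,0,0.15,0,0,0],
  [0,0,0.15,0,0,0],
  [0,0,0.15,0,0,0],
  [0,0,0.15,0,0,0],
  [0,0,0,0,0,0],
])

```text
clock: 8.6
tool_pos: [0.4931, -0.2392, 0.0788]
orientation: [-180.0, 0.0, 1.7]
force: [-0.3, 0.2, -1.8]
opening: 0.0581
gripper_force: 30.0
```

Call:
play_rows([
  [0,0,0.1,0,0,0],
  [0,0,0.1,0,0,0],
  [0,0,0.1,0,0,0],
  [0,0,0.05,0,0,0],
  [0,0,0,0,0,0],
  [0,0,0,0,0,0],
])

```text
clock: 9.1
tool_pos: [0.4933, -0.2393, 0.0755]
orientation: [180.0, 0.0, 1.7]
force: [-1.2, 0.6, -1.5]
opening: 0.0577
gripper_force: 30.0
```

Call:
play_rows([
  [0,0,0.05,0,0,0],
  [0,0,0.05,0,0,0],
  [0,0,0.05,0,0,0],
  [0,0,0,0,0,0],
])

```text
clock: 9.43
tool_pos: [0.4933, -0.2393, 0.0743]
orientation: [180.0, -0.0, 1.7]
force: [-0.5, -0.3, 1.4]
opening: 0.0575
gripper_force: 30.0
```

Call:
play_rows([
  [0,0,0.05,0,0,0],
  [0,0,0,0,0,0],
])

```text
clock: 9.6
tool_pos: [0.4933, -0.2393, 0.0743]
orientation: [180.0, -0.0, 1.7]
force: [-2.8, 2.9, 8.1]
opening: 0.0578
gripper_force: 30.0
```

Firm contact at the expected home height. Opening the gripper, then retreating.

Call:
play_rows([
  [0,0,0,0,0,0],
  [0,0,0,0,0,0],
  [0,0,0,0,0,0],
  [0,0,0,0,0,0],
  [0,0,0,0,0,0],
  [0,0,0,0,0,0],
  [0,0,0,0,0,0],
  [0,0,0,0,0,0],
], grip=8.76)

```text
clock: 10.27
tool_pos: [0.4933, -0.2393, 0.0735]
orientation: [180.0, 0.0, 1.7]
force: [0.5, -0.4, 0.9]
opening: 0.0877
gripper_force: 0.0
```

Call:
play_rows([
  [0,0,-0.3,0,0,0],
  [0,0,-0.8,0,0,0],
  [0,0,-1.5,0,0,0],
  [0,0,-2.5,0,0,0],
  [0,0,-2.5,0,0,0],
  [0,0,-2.5,0,0,0],
  [0,0,-2.5,0,0,0],
  [0,0,-1.5,0,0,0],
  [0,0,-0.5,0,0,0],
  [0,0,0,0,0,0],
])

```text
clock: 11.1
tool_pos: [0.4939, -0.2394, 0.2216]
orientation: [180.0, -0.2, 1.7]
force: [-0.3, 0.3, -0.7]
opening: 0.0878
gripper_force: 0.0
```

Run:
```python
from h import *
delta([.493,-.2394,.2],1.7)
f=[]; ims=[]
for c in("scene","side","wrist"):
    s=snapshot(c)
    print(c,spot_point(c,"green_plate_mid"))
    u=proj(s,[(.493,-.239,.05)])[0].astype(int); r=50 if c!="wrist" else 90
    u=np.clip(u,r,[512-r,384-r])
    f.append(cv2.resize(s["frame"][u[1]-r:u[1]+r,u[0]-r:u[0]+r,::-1],(260,260),interpolation=cv2.INTER_CUBIC))
    if c!="scene": ims.append((s,near(mask(s,"g"),s,(.493,-.239,.066),80)))
for z in(.038,.041,.044,.047,.050): print(z,fit(ims,(.493,-.239),z))
cv2.imwrite("pics/end.png",np.hstack(f))
```

```text
t 11.1 tcp [ 0.4939 -0.2394  0.2216] [179.96  -0.2    1.71] j [ -5.  10. -18.   0. -63.  97.] F [-0.3  0.3 -0.7] 0.08784295079364635
rot (tool) [ 0.04 -0.2   0.01] shift cm in goal axes [-0.09 -0.    2.16]
scene [{'position': [0.4898, -0.2394, 0.0638], 'score': 0.93}]
side [{'position': [0.4944, -0.2381, 0.0647], 'score': 0.62}]
wrist [{'position': [0.4931, -0.2437, 0.0683], 'score': 0.81}]
0.038 (array([ 0.49119716, -0.2392193 ]), np.float64(1.8337395550791613), np.float64(0.27514188005953233))
0.041 (array([ 0.49147195, -0.23907697]), np.float64(1.8104019742042934), np.float64(0.22409245307181072))
0.044 (array([ 0.4925649 , -0.23923673]), np.float64(2.2740183420625093), np.float64(0.18767917628089498))
0.047 (array([ 0.493581  , -0.23980214]), np.float64(362.1574533531751), np.float64(0.18456218356357884))
0.05 (array([ 0.49367541, -0.24059803]), np.float64(1.9418095045537336), np.float64(0.21030564803381577))
```

View pics/end.png

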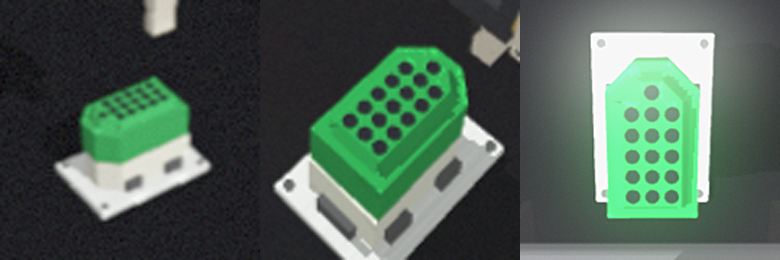

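The green plate sits flush and level on the white plate, cut corners over cut corners, and the gripper is clear.

```bash
python3 -c "
from plant import *
print(close_job())"
```

```text
the job is handed in; nothing more can be done
None
```

The green plate is on the white plate with its cut corners over the white plate's cut corners, level and let go in the last pictures; it met resistance at the expected home height, I never moved near the blue plate or flask, and the job was handed in at about 11 s with no verdict returned.

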